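# Stand the tipped jar up and unscrew its cap

### The arm

A 6-joint arm with a two-finger parallel gripper is mounted at the origin on the work surface. World frame = base frame: x ahead of the robot, y to its left, z up, the work surface at z = 0. Lengths are in m, angles in rad, forces in N, time in s.
With the tool pointing down it reaches from about 0.35 to 0.85 m from the base axis. Payload 8.1 kg.
Tool frame: the origin (TCP) lies at the very end of the fingers, on their centre line; the grasp point (between the pads) lies 19 mm behind it (grip_point_offset is the y of the grasp point in the tool frame, in m); y points along the fingers, x is the direction in which the jaws open and shut, and the axes are right-handed (so a half turn about y gives the same grasp; the last joint's range is limited). The gripper opens to 85 mm and grips with 20 to 120 N. Pads are 22 mm wide; open, the fingers measure 114 mm over their backs; the gripper's body (76 mm by 85 mm) begins 54 mm behind the grasp point. The pads swing forward as they close: fully open they stand 13 mm farther back than shut.
Start: joints at [-1.275, 0.13, 1.488, -0, 1.523, -0.085], TCP at [0.223, -0.557, 0.231] pointing down, gripper open.
Joint ranges: [-2.96, 2.96], [-0.89, 2.26], [0.02, 2.5], [-1.34, 4.48], [0, 2.73], [-2.66, 2.66]. Speed limits (rad/s): [2.39, 2.39, 2.79, 3.14, 3.14, 3.14].

### API

Orientations are given as a 3x3 rotation matrix whose columns are the frame's x, y, z axes.
In Python, from workcell import get_obs, capture, finish_job, grip_point_offset gives the robot as it stands.
- The arm moves only by the tool step_arm, never from a script. Its argument "moves" is a list of rows, each an object with "xyz": the shift along the tool's x, y, z in cm, a list of three; "roll": the turn about the tool's y in degrees. A call has 1 to 10 rows; each row shifts and turns the commanded pose from where the row before left it, along the tool's axes as they then stand; what a row does not reach is not made up. A row lasts 1/12 s, in which the tool goes at most 41.7 mm and 7.16 degrees, less where a joint would pass 70% of its speed; a pose out of reach is approached as far as the arm can. A call with a gripper value outside its range is refused whole. "hand" is the finger opening in cm, from 0 to 8.54, set as the call begins (left out, the last holds). The fingers move at their own pace and stop on an object; "squeeze" is the grip in N (left out, the last holds). Time passes only in rows, so rows that do not move let the fingers close. It gives the time, the measured TCP pose, the force and the opening at its end, in the units of the state.
- get_obs(): the state, without advancing time (a new reading comes with each control period).
- capture(name): name is "scene" or "top" or "wrist"; returns a dict with "pixels" (384x512x3 uint8, blue, green, red), "fx", "fy", "cx", "cy" (pixels), "pose" (4x4, takes a point from camera to world coordinates); the wrist camera has in their place "mount" (4x4, takes a point from camera to tool coordinates, whose origin is the TCP and whose axes are the tool frame's). Camera axes: x right, y down, z forward; pixel columns grow to the right and rows downward; lengths in m; the calibration is good to about 2 mm. The wrist camera is an equidistant fisheye: a pixel r from the principal point sees the ray r / f radians off the axis. A picture is of the moment at which its call begins: read the wrist's pose just before it. There is no depth.
- finish_job(): hands the job in, once; it reports no verdict.
The state is a dict: "clock": time; "joints": joint angles; "joint_vel": joint speeds; "joint_efforts": joint torques, N m; "ee_pos": TCP position; "orientation": TCP orientation; "force": force on the tool from outside, world axes, zero at the start; "ft_torque": the same for the moment, N m; "grip_width": finger opening in m.
Only numpy, scipy, OpenCV 4.12 (cv2) and the standard library are available. Lean on these libraries where they do the work, as an engineer would, in place of code of your own. Each camera call takes 0.05 s, during which the arm holds its last target. There are 200 camera calls.

### The job

The square glass jar of brass rings has tipped over in the middle lane of the birch shelf, between the chrome nut and the flux tin. Stand it upright in that lane without disturbing the other fittings, then, letting the lane's fences keep the jar from turning, unscrew its tight cap anticlockwise until the threads let go. Finish with the gripper still holding the cap, level and still, just clear above the jar's open mouth, the jar standing in its lane.

Things in the scene. Friction and masses are not known exactly. Their poses are not given: they have to be found in the camera images.
- shelf: Fixed birch shelf board, 18 mm thick, flat on the bench; a low case 165 mm high with acrylic sliding doors stands on it from x = +250 mm on. Its x points away from the robot to the case, its y runs along the lanes to the robot's left, z up. Origin: underside of the board, on the middle lane's centre line.
- lane_mid (a point): Middle lane: point on the board's top, 18 mm above the shelf's origin, on the lane's centre line, midway along it. Birch fences 8 mm thick, 22 mm high and 440 mm long (y -220 to +220) stand at x = +-37 mm (lane 66 mm wide, ends open) and +-185 mm (front and back lanes).
- jar: Loose glass jar, brass rings inside, 0.24-0.48 kg, 100 mm tall: square body 60 x 60 x 80 mm, round neck 43 mm wide above. Origin: centre of its base; z points to the mouth, x and y square to the sides. It starts lying on a flat side in the middle lane, mouth to the robot's left, z along the shelf's y. Standing there it turns only about 6 degrees before the fences stop it.
- mouth (a point): Centre of the jar's mouth, on its axis at the rim, 100 mm from the base; point axes as the jar's.
- cap: Loose steel twist-off cap on that jar, 58 mm wide, 20.5 mm tall, 60 g. Origin: centre of its open lower edge; z points out through the top. Tight: lower edge 85 mm above the jar's base, x parallel to the jar's x, held by three lugs and a springy seal (0.7-1 N m to break loose). Turned 50 to 98 degrees anticlockwise relative to the jar (best 75; almost no rise) it is free and lifts straight off.
- flux_tin: Bystander: round aluminium flux tin, 61 mm across, 45 mm high, 0.25 kg, standing in the middle lane beyond the jar's mouth. Origin: centre of its underside.
- nut: Bystander: chrome hexagonal compression nut, 34 mm across the flats, 24 mm high, 0.09 kg, lying flat in the middle lane beyond the jar's base. Origin: centre of its underside.
- tee: Bystander: copper tee, 70 mm run along its x, branch 36 mm to its +y, 27 mm high, lying in the front or the back lane. Origin: middle of the run, at the underside.
- clamp: Bystander: steel T-bolt band clamp lying flat in the other of these lanes, ring 62 mm across, 19 mm high, with its bolt at +x. Origin: ring centre, at the underside.
Mind the look-alikes: they are no part of the job. What is shaped like the cap but blue or pink is not meant.

How it is judged:
By the outcome, as a careful person would: the job done as asked, in the order asked, and still so for the second after the job is handed in, while the arm keeps its last pose, push and grip.
It also fails if it takes over 51 s, if anything falls off the work surface, if the arm or the gripper's body presses on something with over 40 N, if the wrist force passes 120 N, or if a joint passes its speed limit or range.

## Working session

There is one attempt and no reset: what is moved stays moved. The work goes in short steps, Python scripts to look and compute and a tool call to move; the robot and the scene stay as the last step left them, time stands still between calls to the robot, and variables do not carry over. Pictures are saved under pics/ and viewed, about 8 in all and at most 12, crops included, and the job is handed in when it is done.

Besides the shell and the picture viewer there is one more tool, called after "Request:" as name([rows], argument=value, ...), one row to a line, values as JSON. step_arm: Moves the arm, as the interface text tells. Its arguments: {"type":"object","properties":{"moves":{"type":"array"},"hand":{"type":"number"},"squeeze":{"type":"number"}},"required":["moves"]}

```bash
ls; mkdir -p pics; python3 - <<'E'
from workcell import *
import cv2,numpy as np
o=get_obs();print({k:np.round(v,3).tolist() for k,v in o.items()},grip_point_offset)
a=capture("scene");b=capture("top")
for n,c in(("scene",a),("top",b)):
    cv2.imwrite(f"pics/{n}.png",c["pixels"]);print(n,c["fx"],c["fy"],c["cx"],c["cy"],np.round(c["pose"],4).tolist())
    np.savez(f"{n}.npz",**c)
E
```

```text
pics
{'clock': 0.0, 'joints': [-1.275, 0.131, 1.489, 0.0, 1.523, -0.085], 'joint_vel': [-0.002, 0.0, 0.001, 0.001, 0.0, 0.001], 'joint_efforts': [-0.001, -56.94, -50.055, -0.0, 0.014, 0.0], 'ee_pos': [0.223, -0.556, 0.23], 'orientation': [[0.372, -0.001, 0.928], [-0.928, 0.002, 0.372], [-0.002, -1.0, 0.0]], 'force': [0.03, -0.915, 0.056], 'ft_torque': [-0.017, -0.04, 0.025], 'grip_width': 0.085} -0.0187
scene 397.6523660949571 397.6523660949571 258.1132469361436 188.21832981085188 [[0.8278, 0.3489, -0.4393, 1.0405], [0.5609, -0.5318, 0.6345, -0.6168], [-0.0122, -0.7717, -0.6359, 0.7069], [0.0, 0.0, 0.0, 1.0]]
top 351.0451788048377 351.0451788048377 258.1120969749024 190.41126176443615 [[-0.0089, -0.9998, 0.0153, 0.5521], [-0.9999, 0.0087, -0.009, 0.0159], [0.0089, -0.0154, -0.9998, 0.7727], [0.0, 0.0, 0.0, 1.0]]
```

View pics/top.png

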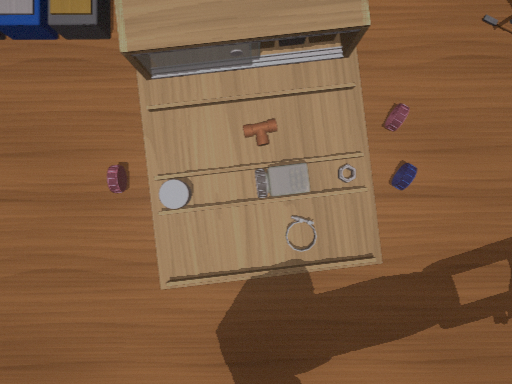

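View pics/scene.png

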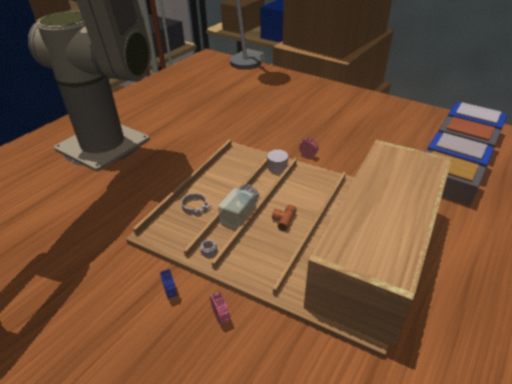

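The top view shows the jar lying with its cap at about (262,183) and its base at (309,179). The tin is at (174,194), the nut at (347,173), the tee at (261,130) and the clamp at (301,234). I'll enlarge it to measure more precisely.

```bash
cat > h.py <<'E'
import numpy as np,cv2
def ray(c,px,z):
    P=c["pose"];out=[]
    for (u,v) in np.atleast_2d(px):
        d=P[:3,:3]@np.array([(u-c["cx"])/c["fx"],(v-c["cy"])/c["fy"],1]);s=(z-P[2,3])/d[2];out.append(P[:3,3]+s*d)
    return np.array(out)
def proj(c,X):
    P=c["pose"];p=(np.atleast_2d(X)-P[:3,3])@P[:3,:3];return np.c_[c["fx"]*p[:,0]/p[:,2]+c["cx"],c["fy"]*p[:,1]/p[:,2]+c["cy"]]
E
python3 - <<'E'
from h import *
im=cv2.imread("pics/top.png")[145:220,145:375]
cv2.imwrite("pics/crop.png",cv2.resize(im,None,fx=3.4,fy=3.4,interpolation=cv2.INTER_CUBIC))
E
```

```text
(no output)
```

View pics/crop.png

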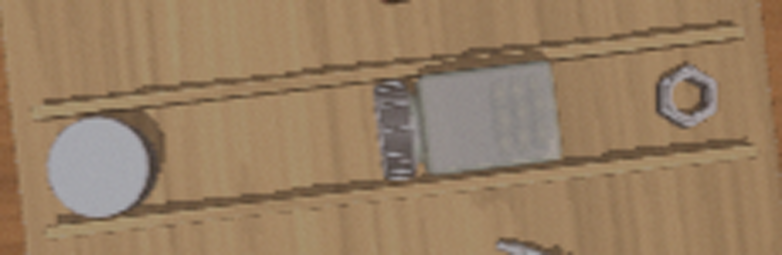

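The crop shows the fence tops running (38,112)–(742,32) and (48,232)–(755,152). The jar's top face has corners (417,75), (551,62), (560,160) and (428,173). The cap's outer end is near (381,131), the tin's top is at (99,167) and the nut at (687,96).

```bash
python3 - <<'E'
from h import *
c=dict(np.load("top.npz"))
f=lambda p,z:ray(c,np.array(p)/3.4+145-0.35,z)
F=f([(38,112),(742,32),(48,232),(755,152)],.040)
print("fences",F.round(4).tolist())
u=(F[0]-F[1])+(F[2]-F[3]);u/=np.linalg.norm(u);print("lane dir u(+y shelf)",u.round(4),"yaw deg",np.degrees(np.arctan2(-u[0],u[1])))
ctr=F.mean(0);x=np.array([u[1],-u[0],0])
print("lane ctr",ctr.round(4),"lane len",np.linalg.norm(F[0]-F[1]),"sep",(F[0]-F[2])@x)
for n,p,z in(("jartop",[(417,75),(551,62),(560,160),(428,173)],.078),("cap end",[(375,82),(388,180)],.06),("capend mid",[(381,131)],.077),("tin",[(99,167)],.063),("nut",[(687,96)],.042)):
    q=f(p,z);print(n,q.round(4).tolist(),"shelf xy",np.c_[(q-ctr)@x,(q-ctr)@u].round(4).tolist())
E
```

```text
fences [[0.5919, 0.2221, 0.04], [0.6377, -0.2111, 0.04], [0.5184, 0.2163, 0.04], [0.5636, -0.2181, 0.04]]
lane dir u(+y shelf) [-0.1042  0.9946  0.    ] yaw deg 5.980501765946088
lane ctr [0.5779 0.0023 0.04  ] lane len 0.43561486436991526 sep 0.07372818256034643
jartop [[0.6096, -0.009, 0.078], [0.6166, -0.0873, 0.078], [0.5593, -0.0919, 0.078], [0.5524, -0.0149, 0.078]] shelf xy [[0.0303, -0.0146], [0.0291, -0.0932], [-0.0283, -0.0918], [-0.0271, -0.0145]]
cap end [[0.6071, 0.0155, 0.06], [0.5485, 0.0082, 0.06]] shelf xy [[0.0304, 0.0101], [-0.0287, 0.009]]
capend mid [[0.5772, 0.0122, 0.077]] shelf xy [[0.0003, 0.0099]]
tin [[0.5577, 0.1797, 0.063]] shelf xy [[-0.0016, 0.1785]]
nut [[0.5983, -0.1761, 0.042]] shelf xy [[0.0017, -0.1795]]
```

Request:
step_arm([
  {"xyz": [-1.95,0,2.69],"roll": 0},
  {"xyz": [-1.95,0,2.69],"roll": 0},
  {"xyz": [-1.95,0,2.69],"roll": 0},
  {"xyz": [-1.95,0,2.69],"roll": 0},
  {"xyz": [-1.95,0,2.69],"roll": 0},
  {"xyz": [-1.95,0,2.69],"roll": 0},
  {"xyz": [-1.95,0,2.69],"roll": 0},
  {"xyz": [-1.95,0,2.69],"roll": 0},
  {"xyz": [-1.95,0,2.69],"roll": 0},
  {"xyz": [-1.95,0,2.69],"roll": 0},
], hand=8.5, squeeze=30)

```text
clock: 0.93
ee_pos: [0.4007, -0.2744, 0.231]
orientation: [[0.372, -0.0, 0.928], [-0.928, 0.0, 0.372], [-0.0, -1.0, -0.0]]
force: [1.2, 0.3, 0.0]
grip_width: 0.085
```

Request:
step_arm([
  {"xyz": [-1.95,0,2.69],"roll": 0},
  {"xyz": [-1.95,0,2.69],"roll": 0},
  {"xyz": [-1.95,0,2.69],"roll": 0},
  {"xyz": [-1.95,0,2.69],"roll": 0},
  {"xyz": [-1.95,0,2.69],"roll": 0},
  {"xyz": [-1.95,0,2.69],"roll": 0},
  {"xyz": [-1.95,0,2.69],"roll": 0},
  {"xyz": [-1.95,0,2.69],"roll": 0},
  {"xyz": [-1.95,0,2.69],"roll": 0},
  {"xyz": [-1.95,0,2.69],"roll": 0},
])

```text
clock: 1.77
ee_pos: [0.5779, 0.0066, 0.2308]
orientation: [[0.372, -0.001, 0.928], [-0.928, -0.0, 0.372], [-0.0, -1.0, -0.001]]
force: [0.6, -1.1, -0.0]
grip_width: 0.0848
```

Request:
step_arm([
  {"xyz": [0,0,0],"roll": -7},
  {"xyz": [0,0,0],"roll": -7},
  {"xyz": [0,0,0],"roll": -7},
  {"xyz": [0,0,0],"roll": -7},
  {"xyz": [0,0,0],"roll": -7},
  {"xyz": [0,0,0],"roll": -7},
  {"xyz": [0,0,0],"roll": -7},
  {"xyz": [0,0,0],"roll": -7},
  {"xyz": [0,0,0],"roll": -7},
  {"xyz": [0,0,0],"roll": -7},
])

```text
clock: 2.6
ee_pos: [0.5772, 0.005, 0.2307]
orientation: [[0.999, -0.001, -0.038], [0.038, 0.0, 0.999], [-0.001, -1.0, 0.0]]
force: [-0.0, 0.1, 0.2]
grip_width: 0.0849
```

Request:
step_arm([
  {"xyz": [0,0,0],"roll": -4.2},
  {"xyz": [0,2,0],"roll": 0},
  {"xyz": [0,2,0],"roll": 0},
  {"xyz": [0,2,0],"roll": 0},
  {"xyz": [0,0,0],"roll": 0},
  {"xyz": [0,0,0],"roll": 0},
])

```text
clock: 3.1
ee_pos: [0.5762, 0.0051, 0.1698]
orientation: [[0.994, -0.004, -0.105], [0.105, 0.0, 0.994], [-0.004, -1.0, 0.001]]
force: [-0.1, 0.1, 1.1]
grip_width: 0.0852
```

```bash
cat >> h.py <<'E'
def wrist(name):
    from workcell import get_obs,capture
    o=get_obs();c=capture("wrist");T=np.eye(4);T[:3,:3]=o["orientation"];T[:3,3]=o["ee_pos"]
    c["pose"]=T@c["mount"];cv2.imwrite(name,cv2.resize(c["pixels"],None,fx=1.5,fy=1.5));np.savez("wrist.npz",**c)
    return o,c
def wray(c,px,z):
    P=c["pose"];out=[]
    for u,v in np.atleast_2d(px):
        a=np.array([(u-c["cx"])/c["fx"],(v-c["cy"])/c["fy"]]);r=np.linalg.norm(a);d=P[:3,:3]@np.r_[a/r*np.sin(r),np.cos(r)]
        out.append(P[:3,3]+(z-P[2,3])/d[2]*d)
    return np.array(out)
def shelf(q):
    u=np.array([-.1042,.9946,0]);x=np.array([.9946,.1042,0]);d=np.atleast_2d(q)-[.5779,.0023,0]
    return np.c_[d@x,d@u].round(4)
E
python3 - <<'E'
from h import *
o,c=wrist("pics/w1.png");print(o["ee_pos"],shelf(o["ee_pos"]))
E
```

```text
[0.57619412 0.00508438 0.16975791] [[-0.0014  0.0029]]
```

View pics/w1.png

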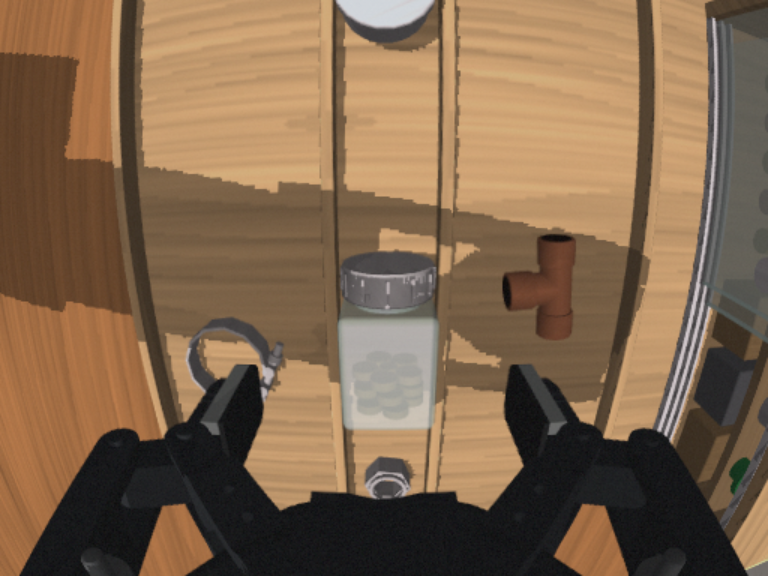

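The wrist view shows the cap ahead of the finger plane, with sides near (340,287) and (437,287), its lower edge near (388,308) and its outer rim ridge near (388,278). The jar's base is at y≈428 and the nut at (388,478).

```bash
python3 - <<'E'
from h import *
c=dict(np.load("wrist.npz"))
for n,p,z in(("sides",[(340,287),(437,287)],.048),("ridge lower/outer",[(388,308),(388,278)],.077),("rim far bottom",[(388,252)],.019),("body base",[(343,428),(434,428)],.078),("shoulder",[(340,319),(437,319)],.078),("fence top inner",[(334,200),(440,200)],.04)):
    print(n,shelf(wray(c,np.array(p)/1.5,z)).tolist())
E
```

```text
sides [[-0.0276, -0.0062], [0.0331, -0.0062]]
ridge lower/outer [[0.0022, -0.009], [0.0021, 0.0087]]
rim far bottom [[0.0026, 0.0091]]
body base [[-0.0263, -0.0918], [0.0322, -0.0919]]
shoulder [[-0.0251, -0.0154], [0.0301, -0.0154]]
fence top inner [[-0.0308, 0.0473], [0.0342, 0.0474]]
```

Request:
step_arm([
  {"xyz": [0.35,2,0],"roll": 0},
  {"xyz": [0,3,0],"roll": 0},
  {"xyz": [0,3,0],"roll": 0},
  {"xyz": [0,2,0],"roll": 0},
  {"xyz": [0,1.5,0],"roll": 0},
  {"xyz": [0,0.5,0],"roll": 0},
  {"xyz": [0,0,0],"roll": 0},
  {"xyz": [0,0,0],"roll": 0},
])

```text
clock: 3.82
ee_pos: [0.5823, 0.0053, 0.0531]
orientation: [[0.994, 0.002, -0.105], [0.105, -0.0, 0.994], [0.002, -1.0, -0.0]]
force: [-0.1, 0.7, 0.4]
grip_width: 0.0851
```

Request:
step_arm([
  {"xyz": [0,0,0],"roll": 0},
  {"xyz": [0,0,0],"roll": 0},
  {"xyz": [0,0,0],"roll": 0},
  {"xyz": [0,0,0],"roll": 0},
], hand=6.6)

```text
clock: 4.15
ee_pos: [0.5816, 0.0053, 0.0522]
orientation: [[0.994, 0.001, -0.105], [0.105, -0.0, 0.994], [0.001, -1.0, -0.0]]
force: [0.6, 0.1, -0.7]
grip_width: 0.0662
```

Request:
step_arm([
  {"xyz": [0,0.3,0],"roll": 0},
  {"xyz": [0,0.3,0],"roll": 0},
  {"xyz": [0,0.2,0],"roll": 0},
  {"xyz": [0,0,0],"roll": 0},
])

```text
clock: 4.48
ee_pos: [0.5803, 0.0054, 0.0423]
orientation: [[0.994, -0.002, -0.105], [0.105, 0.0, 0.994], [-0.002, -1.0, 0.0]]
force: [0.0, -0.3, 0.2]
grip_width: 0.0661
```

Request:
step_arm([
  {"xyz": [0,0.1,0],"roll": 0},
  {"xyz": [0,0.1,0],"roll": 0},
  {"xyz": [0,0,0],"roll": 0},
])

```text
clock: 4.73
ee_pos: [0.5809, 0.0054, 0.041]
orientation: [[0.994, -0.0, -0.105], [0.105, 0.0, 0.994], [-0.0, -1.0, 0.0]]
force: [0.2, -1.2, 0.3]
grip_width: 0.0658
```

Request:
step_arm([
  {"xyz": [0,0.1,0],"roll": 0},
  {"xyz": [0,0.1,0],"roll": 0},
  {"xyz": [0,0,0],"roll": 0},
])

```text
clock: 4.98
ee_pos: [0.5809, 0.0054, 0.0391]
orientation: [[0.994, -0.0, -0.105], [0.105, 0.0, 0.994], [-0.0, -1.0, 0.0]]
force: [-0.0, 0.8, -0.3]
grip_width: 0.0662
```

Request:
step_arm([
  {"xyz": [0,0.1,0],"roll": 0},
  {"xyz": [0,0.1,0],"roll": 0},
  {"xyz": [0,0,0],"roll": 0},
])

```text
clock: 5.23
ee_pos: [0.5808, 0.0054, 0.037]
orientation: [[0.994, -0.0, -0.105], [0.105, 0.0, 0.994], [-0.0, -1.0, 0.0]]
force: [-0.5, 0.2, 0.2]
grip_width: 0.0658
```

Request:
step_arm([
  {"xyz": [0,0,0],"roll": 0},
  {"xyz": [0,0,0],"roll": 0},
  {"xyz": [0,0,0],"roll": 0},
  {"xyz": [0,0,0],"roll": 0},
  {"xyz": [0,0,0],"roll": 0},
], hand=5, squeeze=30)

```text
clock: 5.65
ee_pos: [0.5808, 0.0054, 0.0373]
orientation: [[0.994, -0.0, -0.105], [0.105, 0.0, 0.994], [-0.0, -1.0, 0.0]]
force: [-3.4, 0.8, 2.9]
grip_width: 0.0573
```

Request:
step_arm([
  {"xyz": [0,-0.5,0],"roll": 0},
  {"xyz": [0,-0.5,0],"roll": 0},
  {"xyz": [0,-0.5,0],"roll": 0},
  {"xyz": [0,-0.5,0],"roll": 0},
  {"xyz": [0,-0.5,0],"roll": 0},
  {"xyz": [0,0,0],"roll": 0},
])

```text
clock: 6.15
ee_pos: [0.5821, 0.0053, 0.064]
orientation: [[0.994, 0.002, -0.105], [0.105, -0.0, 0.994], [0.002, -1.0, -0.0]]
force: [0.8, 0.5, -3.2]
grip_width: 0.0576
```

```bash
python3 - <<'E'
from h import *
from workcell import *
o=get_obs();print(o["force"],o["ft_torque"],o["grip_width"])
c=capture("scene");cv2.imwrite("pics/s2.png",cv2.resize(c["pixels"][120:280,120:360],None,fx=3,fy=3,interpolation=cv2.INTER_CUBIC))
E
```

```text
[ 0.80639074  0.50941584 -3.22595345] [ 0.13554346 -0.00978638 -0.02775069] 0.05758013482829101
```

View pics/s2.png

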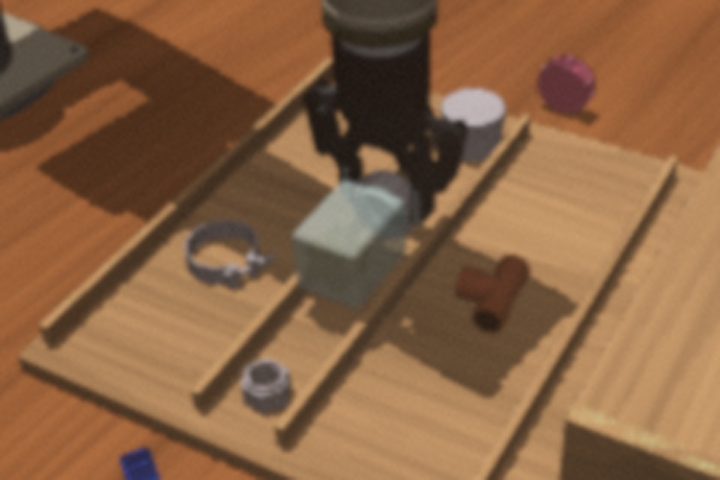

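The scene view shows the jar rising at the cap between the jaws, its base tilting down and away from the nut, with nothing else touched. I'll keep lifting.

Request:
step_arm([
  {"xyz": [0,-0.5,0],"roll": 0},
  {"xyz": [0,-0.5,0],"roll": 0},
  {"xyz": [0,-0.5,0],"roll": 0},
  {"xyz": [0,-0.5,0],"roll": 0},
  {"xyz": [0,-0.5,0],"roll": 0},
  {"xyz": [0,-0.5,0],"roll": 0},
  {"xyz": [0,-0.5,0],"roll": 0},
  {"xyz": [0,-0.5,0],"roll": 0},
  {"xyz": [0,0,0],"roll": 0},
  {"xyz": [0,0,0],"roll": 0},
])

```text
clock: 7.03
ee_pos: [0.5814, 0.0053, 0.1028]
orientation: [[0.994, 0.001, -0.105], [0.105, -0.0, 0.994], [0.001, -1.0, -0.0]]
force: [0.4, -0.6, -3.9]
grip_width: 0.0571
```

```bash
python3 - <<'E'
from h import *
from workcell import *
o=get_obs();print(o["force"],o["ft_torque"],o["grip_width"])
c=capture("scene");a=cv2.resize(c["pixels"][150:260,180:300],None,fx=3,fy=3,interpolation=cv2.INTER_CUBIC)
o,w=wrist("pics/w2.png");b=cv2.resize(w["pixels"],None,fx=.86,fy=.86)
cv2.imwrite("pics/s3.png",np.hstack([a,b[:330]]))
E
```

```text
[ 0.40761025 -0.57334486 -3.88022412] [ 0.14864268 -0.02271794 -0.05105558] 0.05713242128763733
```

View pics/s3.png

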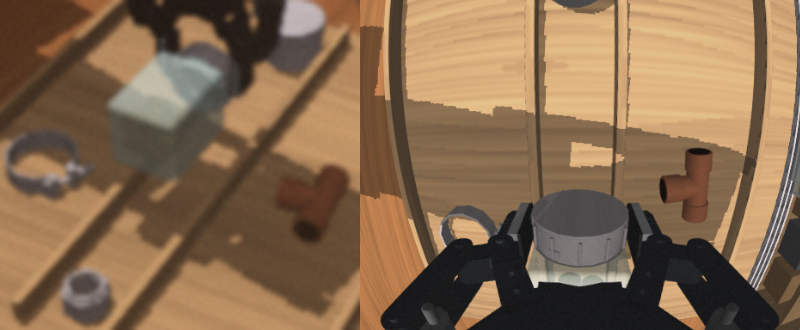

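The jar is off the board and still tilted, because pad friction is holding the angle. I'll ease the squeeze to 20 N, with an upward jerk, so it swings down.

Request:
step_arm([
  {"xyz": [0,-0.6,0],"roll": 0},
  {"xyz": [0,-0.6,0],"roll": 0},
  {"xyz": [0,0,0],"roll": 0},
  {"xyz": [0,0,0],"roll": 0},
  {"xyz": [0,0,0],"roll": 0},
  {"xyz": [0,0,0],"roll": 0},
], squeeze=20)

```text
clock: 7.63
ee_pos: [0.5809, 0.0054, 0.1142]
orientation: [[0.994, -0.0, -0.105], [0.105, 0.0, 0.994], [-0.0, -1.0, 0.0]]
force: [-0.2, -0.5, -3.4]
grip_width: 0.0568
```

```bash
python3 - <<'E'
from workcell import *
o=get_obs();print(o["force"],o["ft_torque"],o["grip_width"])
E
```

```text
[-0.24351558 -0.51533747 -3.40931391] [ 0.14645999 -0.0094042  -0.03175565] 0.05678426721472679
```

Request:
step_arm([
  {"xyz": [0,-1.5,0],"roll": 0},
  {"xyz": [0,0,0],"roll": 0},
  {"xyz": [0,0.5,0],"roll": 0},
  {"xyz": [0,0.5,0],"roll": 0},
  {"xyz": [0,0.5,0],"roll": 0},
  {"xyz": [0,0,0],"roll": 0},
  {"xyz": [0,0,0],"roll": 0},
])

```text
clock: 8.22
ee_pos: [0.58, 0.0054, 0.1127]
orientation: [[0.994, -0.003, -0.105], [0.105, 0.0, 0.994], [-0.003, -1.0, 0.001]]
force: [1.4, -0.2, -3.1]
grip_width: 0.0573
```

```bash
python3 - <<'E'
from h import *
from workcell import *
o=get_obs();print(o["force"],o["ft_torque"],o["grip_width"])
c=capture("scene");a=cv2.resize(c["pixels"][150:260,180:300],None,fx=3,fy=3,interpolation=cv2.INTER_CUBIC)
o,w=wrist("pics/w3.png");b=cv2.resize(w["pixels"],None,fx=.86,fy=.86)
cv2.imwrite("pics/s4.png",np.hstack([a,b[:330]]))
E
```

```text
[ 1.38121341 -0.18152955 -3.14072369] [ 0.20373551  0.02330294 -0.09954178] 0.057270696574465256
```

Request:
step_arm([
  {"xyz": [0,-3,0],"roll": 0},
  {"xyz": [0,2.5,0],"roll": 0},
  {"xyz": [0,-2.5,0],"roll": 0},
  {"xyz": [0,2.5,0],"roll": 0},
  {"xyz": [0,-2.5,0],"roll": 0},
  {"xyz": [0,2.5,0],"roll": 0},
  {"xyz": [0,-2.5,0],"roll": 0},
  {"xyz": [0,0,0],"roll": 0},
  {"xyz": [0,0,0],"roll": 0},
  {"xyz": [0,0,0],"roll": 0},
])

```text
clock: 9.15
ee_pos: [0.5815, 0.0053, 0.1446]
orientation: [[0.994, 0.001, -0.105], [0.105, -0.0, 0.994], [0.001, -1.0, -0.0]]
force: [-1.6, 0.2, -2.3]
grip_width: 0.0571
```

```bash
python3 - <<'E'
from h import *
from workcell import *
o=get_obs();print(o["force"],o["ft_torque"],o["grip_width"])
c=capture("scene");a=cv2.resize(c["pixels"][150:260,180:300],None,fx=3,fy=3,interpolation=cv2.INTER_CUBIC)
o,w=wrist("pics/w3.png");b=cv2.resize(w["pixels"],None,fx=.86,fy=.86)
cv2.imwrite("pics/s4.png",np.hstack([a,b[:330]]))
E
```

```text
[-1.61276174  0.15217845 -2.32552439] [ 0.13387599  0.04630132 -0.00419812] 0.057134539098929384
```

View pics/s4.png

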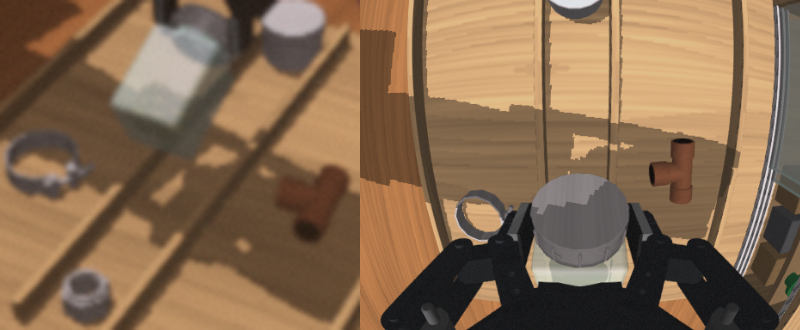

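The jar has swung noticeably, and the cap's top now faces the wrist camera, so the shaking works. I'll repeat it.

Request:
step_arm([
  {"xyz": [0,2.5,0],"roll": 0},
  {"xyz": [0,-2.5,0],"roll": 0},
  {"xyz": [0,2.5,0],"roll": 0},
  {"xyz": [0,-2.5,0],"roll": 0},
  {"xyz": [0,2.5,0],"roll": 0},
  {"xyz": [0,-2.5,0],"roll": 0},
  {"xyz": [0,2.5,0],"roll": 0},
  {"xyz": [0,-2.5,0],"roll": 0},
  {"xyz": [0,0,0],"roll": 0},
  {"xyz": [0,0,0],"roll": 0},
])

```text
clock: 10.08
ee_pos: [0.5821, 0.0053, 0.1452]
orientation: [[0.994, 0.003, -0.105], [0.105, -0.0, 0.994], [0.003, -1.0, -0.0]]
force: [-0.1, -0.3, -4.1]
grip_width: 0.057
```

```bash
cat > look.py <<'E'
from h import *
from workcell import *
import sys
F=[];
for i in range(4):
    o=get_obs();F.append(np.r_[o["force"],o["ft_torque"]]);c=capture("scene")
print(np.mean(F,0).round(3),o["grip_width"],o["ee_pos"])
a=cv2.resize(c["pixels"][150:260,180:300],None,fx=3,fy=3,interpolation=cv2.INTER_CUBIC)
o,w=wrist("pics/w.png");b=w["pixels"][120:340,110:410]
cv2.imwrite(sys.argv[1],np.hstack([a,cv2.resize(b,(450,330))]))
E
python3 look.py pics/s5.png
```

```text
[ 0.17   0.096 -3.505  0.092  0.015 -0.012] 0.05736288688031506 [0.5807877  0.00537188 0.14358318]
```

Request:
step_arm([
  {"xyz": [0,2.5,0],"roll": 0},
  {"xyz": [0,-2.5,0],"roll": 0},
  {"xyz": [0,2.5,0],"roll": 0},
  {"xyz": [0,-2.5,0],"roll": 0},
  {"xyz": [0,2.5,0],"roll": 0},
  {"xyz": [0,-2.5,0],"roll": 0},
  {"xyz": [0,2.5,0],"roll": 0},
  {"xyz": [0,-2.5,0],"roll": 0},
  {"xyz": [0,0,0],"roll": 0},
  {"xyz": [0,0,0],"roll": 0},
])

```text
clock: 11.17
ee_pos: [0.5822, 0.0053, 0.1454]
orientation: [[0.994, 0.003, -0.105], [0.105, -0.0, 0.994], [0.003, -1.0, -0.001]]
force: [-0.5, -0.0, -3.6]
grip_width: 0.0572
```

```bash
python3 look.py pics/s6.png
```

```text
[ 0.229  0.264 -3.278  0.104  0.017  0.011] 0.056898314974165705 [0.58085606 0.00535958 0.14371718]
```

View pics/s6.png

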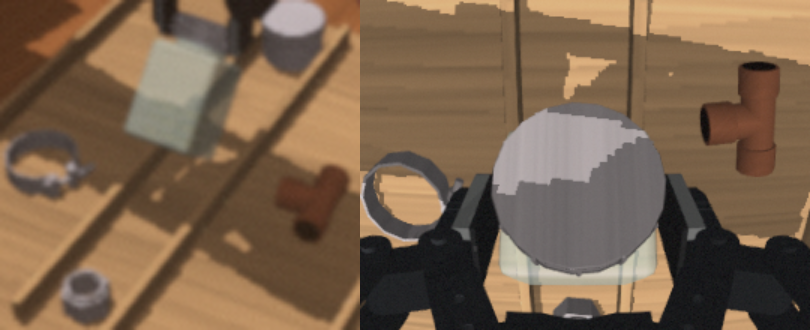

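The cap's top now looks almost circular to the wrist camera: x 494–664, y 103–272 in the crop. I'll compute the tilt from that by fitting the disc.

```bash
cat > tilt.py <<'E'
from h import *
import sys
from scipy.optimize import least_squares
# l,r,t,b extents of cap-top disc in full wrist pixels
def run(l,r,t,b):
    c=dict(np.load("wrist.npz"));P=c["pose"]
    th=np.linspace(0,2*np.pi,181);x=np.array([.9946,.1042,0]);u=np.array([-.1042,.9946,0]);k=np.array([0,0,1.])
    def pr(X):
        p=(X-P[:3,3])@P[:3,:3];n=np.linalg.norm(p[:,:2],axis=1);a=np.arctan2(n,p[:,2])
        return np.c_[c["fx"]*a*p[:,0]/n+c["cx"],c["fy"]*a*p[:,1]/n+c["cy"]]
    def f(q):
        e=np.cos(q[3])*k+np.sin(q[3])*u   # cap axis, tilt from vertical towards +y
        w=-np.sin(q[3])*k+np.cos(q[3])*u
        X=q[:3]+.029*(np.cos(th)[:,None]*x+np.sin(th)[:,None]*w)
        s=pr(X);return np.array([s[:,0].min()-l,s[:,0].max()-r,s[:,1].min()-t,s[:,1].max()-b])
    o=c["pose"]@np.linalg.inv(c["mount"])
    for t0 in (0.1,.5,.9):
        s=least_squares(f,np.r_[o[:3,3]+[0,0,.02],t0],x_scale=[.01,.01,.01,.3]);print(np.degrees(s.x[3]).round(1),s.cost.round(2),(s.x[:3]-o[:3,3]).round(4),"cam-tcp",(P[:3,3]-o[:3,3]).round(3))
run(*map(float,sys.argv[1:]))
E
python3 tilt.py $(python3 -c "print(110+494/1.5,110+664/1.5,120+103/1.5,120+272/1.5)") | sed 's/^/ /'
python3 - <<'E'
print(1)
E
```

```text
-14.9 0.0 [0.0914 0.0392 0.069 ] cam-tcp [-0.007  0.078  0.142]
 67.6 0.0 [0.0915 0.0441 0.0658] cam-tcp [-0.007  0.078  0.142]
 67.6 0.0 [0.0915 0.0441 0.0658] cam-tcp [-0.007  0.078  0.142]
1
```

```bash
python3 tilt.py $(python3 -c "print(110+134/1.5,110+304/1.5,120+103/1.5,120+272/1.5)")
```

```text
27.8 0.0 [0.0008 0.0058 0.0094] cam-tcp [-0.007  0.078  0.142]
27.8 0.0 [0.0008 0.0058 0.0094] cam-tcp [-0.007  0.078  0.142]
30.0 0.0 [0.0008 0.006  0.0093] cam-tcp [-0.007  0.078  0.142]
```

The tilt is about 28° from vertical, inside the jar's tipping angle. The cap seems to have slid somewhat toward the fingertips, so no more shaking. Next I'll lower to contact and rotate upright on the base edge.

Request:
step_arm([
  {"xyz": [0,0.5,0],"roll": 0},
  {"xyz": [0,0.6,0],"roll": 0},
  {"xyz": [0,0.6,0],"roll": 0},
  {"xyz": [0,0.5,0],"roll": 0},
  {"xyz": [0,0.2,0],"roll": 0},
  {"xyz": [0,0,0],"roll": 0},
])

```text
clock: 11.92
ee_pos: [0.5802, 0.0054, 0.119]
orientation: [[0.994, -0.002, -0.105], [0.105, 0.0, 0.994], [-0.002, -1.0, 0.0]]
force: [-0.1, 0.5, -4.3]
grip_width: 0.0574
```

Request:
step_arm([
  {"xyz": [0,0.2,0],"roll": 0},
  {"xyz": [0,0.2,0],"roll": 0},
  {"xyz": [0,0,0],"roll": 0},
])

```text
clock: 12.17
ee_pos: [0.581, 0.0054, 0.1161]
orientation: [[0.994, -0.0, -0.105], [0.105, 0.0, 0.994], [-0.0, -1.0, 0.0]]
force: [0.0, 0.1, -2.8]
grip_width: 0.0572
```

```bash
python3 look.py pics/s7.png
```

```text
[-0.251  0.117 -3.152  0.074  0.018  0.004] 0.057245661998889266 [0.58113988 0.00536382 0.1164996 ]
```

Request:
step_arm([
  {"xyz": [0,0.2,0],"roll": 0},
  {"xyz": [0,0.2,0],"roll": 0},
  {"xyz": [0,0,0],"roll": 0},
])

```text
clock: 12.67
ee_pos: [0.5807, 0.0054, 0.1117]
orientation: [[0.994, -0.001, -0.105], [0.105, 0.0, 0.994], [-0.001, -1.0, 0.0]]
force: [0.3, -0.5, -3.5]
grip_width: 0.0572
```

Request:
step_arm([
  {"xyz": [0,0.2,0],"roll": 0},
  {"xyz": [0,0.2,0],"roll": 0},
  {"xyz": [0,0,0],"roll": 0},
])

```text
clock: 12.92
ee_pos: [0.5807, 0.0054, 0.1077]
orientation: [[0.994, -0.001, -0.105], [0.105, 0.0, 0.994], [-0.001, -1.0, 0.0]]
force: [0.4, -0.6, -4.2]
grip_width: 0.0573
```

```bash
python3 look.py pics/s7.png
```

```text
[ 3.190e-01 -4.150e-01 -3.706e+00  1.050e-01  1.000e-03  1.800e-02] 0.05715666555606453 [0.58096732 0.00537846 0.10823267]
```

Request:
step_arm([
  {"xyz": [0,0.15,0],"roll": 0},
  {"xyz": [0,0.15,0],"roll": 0},
  {"xyz": [0,0,0],"roll": 0},
  {"xyz": [0,0,0],"roll": 0},
])

```text
clock: 13.5
ee_pos: [0.5808, 0.0054, 0.1051]
orientation: [[0.994, -0.0, -0.105], [0.105, 0.0, 0.994], [-0.0, -1.0, 0.0]]
force: [0.0, -0.1, -3.7]
grip_width: 0.0573
```

Request:
step_arm([
  {"xyz": [0,0.15,0],"roll": 0},
  {"xyz": [0,0.15,0],"roll": 0},
  {"xyz": [0,0,0],"roll": 0},
  {"xyz": [0,0,0],"roll": 0},
])

```text
clock: 13.83
ee_pos: [0.5809, 0.0054, 0.1021]
orientation: [[0.994, -0.0, -0.105], [0.105, 0.0, 0.994], [-0.0, -1.0, 0.0]]
force: [0.5, -0.7, -3.3]
grip_width: 0.0569
```

```bash
python3 look.py pics/s7.png
```

```text
[ 0.068 -0.287 -3.795  0.097  0.031  0.01 ] 0.05726354945941493 [0.58105939 0.00535656 0.10234246]
```

View pics/s7.png

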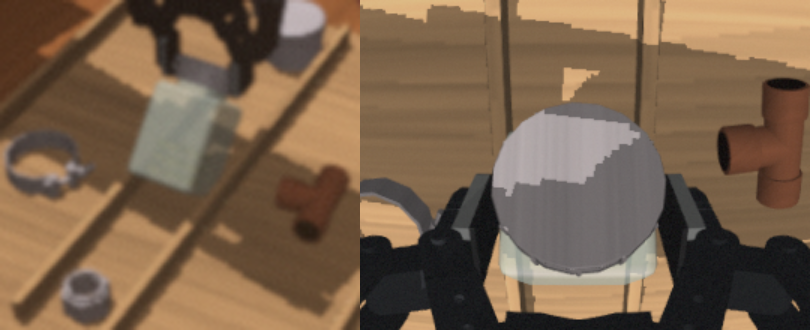

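```bash
python3 - <<'E'
from h import *
c=dict(np.load("scene.npz"))
x=np.array([.9946,.1042,0]);u=np.array([-.1042,.9946,0]);k=np.array([0,0,1.])
for t in (20,28,36,44):
  for dz in (0.001,.011):
    a=np.radians(t);e=np.cos(a)*k+np.sin(a)*u;w=np.cos(a)*u-np.sin(a)*k
    cc=np.array([.5810,.0044,.1023+dz])
    # -y face (w=-.03): top -x, top +x, bottom +x, bottom -x
    X=[cc+e*h+s*.03*x-.03*w for h,s in((-.015,-1),(-.015,1),(-.095,1),(-.095,-1))]
    print(t,dz,((proj(c,X)-[180,150])*3).round(0).tolist(),"edge z",round((cc-.095*e+.03*w)[2],4))
E
```

```text
20 0.001 [[152.0, 100.0], [217.0, 122.0], [203.0, 211.0], [141.0, 188.0]] edge z 0.0038
20 0.011 [[152.0, 90.0], [217.0, 112.0], [203.0, 202.0], [140.0, 179.0]] edge z 0.0138
28 0.001 [[152.0, 96.0], [217.0, 117.0], [196.0, 211.0], [133.0, 188.0]] edge z 0.0053
28 0.011 [[151.0, 86.0], [217.0, 108.0], [196.0, 202.0], [132.0, 179.0]] edge z 0.0153
36 0.001 [[152.0, 91.0], [217.0, 113.0], [190.0, 208.0], [127.0, 185.0]] edge z 0.0088
36 0.011 [[151.0, 81.0], [217.0, 103.0], [190.0, 199.0], [126.0, 176.0]] edge z 0.0188
44 0.001 [[152.0, 86.0], [218.0, 107.0], [185.0, 204.0], [121.0, 180.0]] edge z 0.0141
44 0.011 [[152.0, 76.0], [217.0, 97.0], [185.0, 194.0], [120.0, 171.0]] edge z 0.0241
```

The scene-view fit gives about 34° of tilt, with the base edge just above the board. That is marginal, so I'll lift and dither along the lane so gravity brings it nearer plumb.

Request:
step_arm([
  {"xyz": [0,-2,0],"roll": 0},
  {"xyz": [0,-2,0],"roll": 0},
  {"xyz": [0,0,-2.5],"roll": 0},
  {"xyz": [0,0,2.5],"roll": 0},
  {"xyz": [0,0,-2.5],"roll": 0},
  {"xyz": [0,0,2.5],"roll": 0},
  {"xyz": [0,0,-2.5],"roll": 0},
  {"xyz": [0,0,2.5],"roll": 0},
  {"xyz": [0,0,0],"roll": 0},
  {"xyz": [0,0,0],"roll": 0},
])

```text
clock: 14.92
ee_pos: [0.581, 0.0059, 0.1423]
orientation: [[0.994, 0.0, -0.106], [0.106, 0.0, 0.994], [0.0, -1.0, 0.0]]
force: [0.1, -0.6, -3.0]
grip_width: 0.0574
```

```bash
python3 look.py pics/s8.png; python3 - <<'E'
from h import *
w=np.load("wrist.npz")["pixels"];import cv2
# cap-top disc: greyish low saturation region
hsv=cv2.cvtColor(w,cv2.COLOR_BGR2HSV);m=((hsv[...,1]<50)&(hsv[...,2]>75)).astype(np.uint8)
n,l,s,ce=cv2.connectedComponentsWithStats(cv2.morphologyEx(m,cv2.MORPH_OPEN,np.ones((5,5))))
for i in np.argsort(-s[1:,4])[:5]+1:print(s[i],ce[i].round())
E
```

```text
[-0.035 -0.459 -3.159  0.052  0.014  0.006] 0.057157894374966156 [0.58104769 0.00513799 0.14232208]
[  198   186   116   114 11267] [255. 245.]
[ 470    3   42  226 5062] [499. 125.]
[221   0  54  10 409] [248.   4.]
[462 225  16  14 187] [469. 232.]
[457 243  16  14 186] [464. 249.]
```

Torque dropped to 0.05 N·m. One more burst.

Request:
step_arm([
  {"xyz": [0,0,-2.5],"roll": 0},
  {"xyz": [0,0,2.5],"roll": 0},
  {"xyz": [0,0,-2.5],"roll": 0},
  {"xyz": [0,0,2.5],"roll": 0},
  {"xyz": [0,0,-2],"roll": 0},
  {"xyz": [0,0,2],"roll": 0},
  {"xyz": [0,0,-1.5],"roll": 0},
  {"xyz": [0,0,1.5],"roll": 0},
  {"xyz": [0,0,0],"roll": 0},
  {"xyz": [0,0,0],"roll": 0},
])

```text
clock: 16.0
ee_pos: [0.581, 0.0054, 0.1423]
orientation: [[0.994, -0.0, -0.106], [0.106, -0.0, 0.994], [-0.0, -1.0, -0.0]]
force: [-0.8, 0.3, -4.2]
grip_width: 0.0571
```

```bash
python3 look.py pics/s9.png
```

```text
[-0.564  0.278 -3.643 -0.009 -0.011  0.027] 0.056872190421671666 [0.58109055 0.0050059  0.14232705]
```

View pics/s9.png

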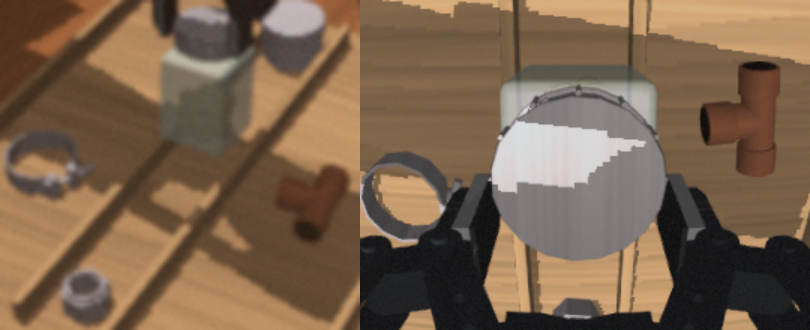

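The scene view now shows the jar hanging upright over the lane. The fence inner edges are at about x 516 and 633 in the crop, with the cap centre at 578. I'll check lateral centring before lowering.

```bash
python3 - <<'E'
from h import *
c=dict(np.load("wrist.npz"))
g=lambda x,y:(110+(x-360)/1.5,120+y/1.5)
print("fence",shelf(wray(c,[g(516,10),g(633,10),g(516,300),g(631,300)],.04)).tolist())
print("cap",shelf(wray(c,[g(493,172),g(664,172),g(578,172)],.1423+.021)).tolist(),"tcp",shelf([.58109,.0050,0]).tolist())
print("body +y top edge",shelf(wray(c,[g(503,85),g(656,85)],.1423+.011-.015)).tolist())
E
```

```text
fence [[-0.0295, 0.0558], [0.0347, 0.0557], [-0.0409, -0.1497], [0.0433, -0.1494]]
cap [[-0.0216, 0.0196], [0.0308, 0.0196], [0.0045, 0.0199]] tcp [[0.0035, 0.0024]]
body +y top edge [[-0.0212, 0.0403], [0.0312, 0.0403]]
```

```bash
python3 tilt.py $(python3 -c "print(110+133/1.5,110+304/1.5,120+90/1.5,120+259/1.5)"); python3 - <<'E'
from h import *
c=dict(np.load("scene.npz"))
x=np.array([.9946,.1042,0]);u=np.array([-.1042,.9946,0]);k=np.array([0,0,1.])
for t in (-15,-8,0,8):
    a=np.radians(t);e=np.cos(a)*k+np.sin(a)*u;w=np.cos(a)*u-np.sin(a)*k
    cc=np.array([.5810,.0044,.1423+.011])
    X=[cc+e*h+s*.03*x-.03*w for h,s in((-.015,-1),(-.015,1),(-.095,1),(-.095,-1))]+[cc+e*.01,cc-.015*e+.03*x+.03*w]
    print(t,((proj(c,X)-[180,150])*3).round(0).tolist())
E
```

```text
20.0 0.0 [0.0002 0.0097 0.0086] cam-tcp [-0.007  0.078  0.142]
20.0 0.0 [0.0002 0.0097 0.0086] cam-tcp [-0.007  0.078  0.142]
34.1 0.0 [0.0001 0.0109 0.008 ] cam-tcp [-0.007  0.078  0.142]
-15 [[156.0, 64.0], [221.0, 85.0], [235.0, 144.0], [173.0, 123.0], [201.0, 27.0], [255.0, 30.0]]
-8 [[154.0, 62.0], [220.0, 83.0], [228.0, 151.0], [166.0, 130.0], [202.0, 25.0], [255.0, 35.0]]
0 [[152.0, 60.0], [218.0, 81.0], [220.0, 158.0], [157.0, 136.0], [202.0, 24.0], [254.0, 40.0]]
8 [[150.0, 57.0], [217.0, 78.0], [212.0, 163.0], [149.0, 141.0], [203.0, 24.0], [252.0, 46.0]]
```

Contact evidence and the scene fit agree that the jar hangs near plumb with the cap about 11 mm above the TCP. I'll shift 1.7 mm toward the lane centre and lower to contact.

Request:
step_arm([
  {"xyz": [-0.17,0.4,0],"roll": 0},
  {"xyz": [0,0.6,0],"roll": 0},
  {"xyz": [0,0.6,0],"roll": 0},
  {"xyz": [0,0.5,0],"roll": 0},
  {"xyz": [0,0.3,0],"roll": 0},
  {"xyz": [0,0,0],"roll": 0},
  {"xyz": [0,0,0],"roll": 0},
])

```text
clock: 16.83
ee_pos: [0.579, 0.0052, 0.1178]
orientation: [[0.994, -0.001, -0.105], [0.105, 0.0, 0.994], [-0.001, -1.0, 0.0]]
force: [0.0, -0.1, -3.1]
grip_width: 0.057
```

Request:
step_arm([
  {"xyz": [0,0.2,0],"roll": 0},
  {"xyz": [0,0.2,0],"roll": 0},
  {"xyz": [0,0,0],"roll": 0},
])

```text
clock: 17.08
ee_pos: [0.5793, 0.0052, 0.1141]
orientation: [[0.994, -0.0, -0.105], [0.105, -0.0, 0.994], [-0.0, -1.0, 0.0]]
force: [-0.1, 1.0, -3.7]
grip_width: 0.0575
```

Request:
step_arm([
  {"xyz": [0,0.2,0],"roll": 0},
  {"xyz": [0,0.2,0],"roll": 0},
  {"xyz": [0,0,0],"roll": 0},
])

```text
clock: 17.33
ee_pos: [0.5793, 0.0052, 0.11]
orientation: [[0.994, 0.0, -0.105], [0.105, -0.0, 0.994], [0.0, -1.0, -0.0]]
force: [-0.3, 0.7, -3.7]
grip_width: 0.0569
```

Request:
step_arm([
  {"xyz": [0,0.2,0],"roll": 0},
  {"xyz": [0,0.1,0],"roll": 0},
  {"xyz": [0,0,0],"roll": 0},
])

```text
clock: 17.58
ee_pos: [0.5803, 0.0044, 0.1094]
orientation: [[0.995, 0.002, -0.105], [0.105, -0.001, 0.995], [0.002, -1.0, -0.002]]
force: [-4.6, -3.1, 9.5]
grip_width: 0.0572
```

```bash
python3 look.py pics/s10.png
```

```text
[-4.349 -3.339  9.614 -0.418  1.014  0.012] 0.057152655018038546 [0.58022854 0.004473   0.10944515]
```

View pics/s10.png

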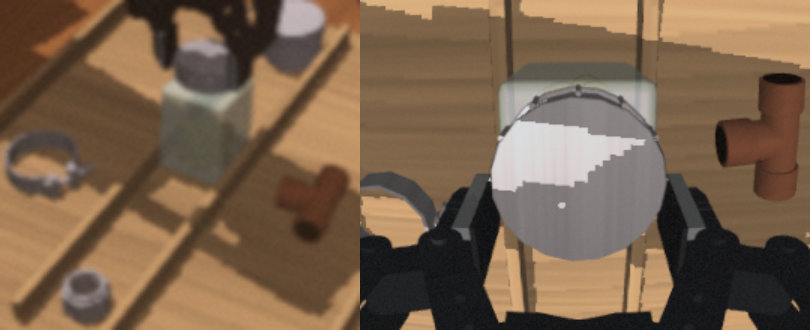

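The view shows the jar upright in the lane between the fences, body corners near (163,85) and (210,180), yet contact began at TCP z of about 0.1095. I'll compare that with the model to see which height and tilt fit.

```bash
python3 - <<'E'
from h import *
c=dict(np.load("scene.npz"))
x=np.array([.9946,.1042,0]);u=np.array([-.1042,.9946,0]);k=np.array([0,0,1.])
for t in (-12,-6,0):
  for dz in (.004,.012,.02):
    a=np.radians(t);e=np.cos(a)*k+np.sin(a)*u;w=np.cos(a)*u-np.sin(a)*k
    cc=np.array([.5802,.0045,.1094+dz])
    X=[cc+e*h+s*.03*x-.03*w for h,s in((-.015,-1),(-.015,1),(-.095,1),(-.095,-1))]+[cc-.015*e+.03*x+.03*w]+[cc+e*.01]
    print(t,dz,((proj(c,X)-[180,150])*3).round(0).tolist(),"lowest",round(min((cc-.095*e+s*.03*w)[2] for s in(-1,1)),4))
im=cv2.imread("pics/s10.png")
# enlarged profile: gradient rows along vertical line through the left face
g=cv2.cvtColor(im,cv2.COLOR_BGR2GRAY)
for X in (175,190): print(X,g[40:200:4,X].tolist())
for Y in (120,150): print(Y,g[Y,140:260:4].tolist())
E
```

```text
-12 0.004 [[157.0, 102.0], [221.0, 123.0], [232.0, 182.0], [171.0, 161.0], [254.0, 71.0], [202.0, 66.0]] lowest 0.0142
-12 0.012 [[156.0, 94.0], [221.0, 115.0], [232.0, 175.0], [171.0, 154.0], [254.0, 63.0], [202.0, 58.0]] lowest 0.0222
-12 0.02 [[156.0, 86.0], [220.0, 108.0], [232.0, 168.0], [171.0, 147.0], [254.0, 56.0], [201.0, 50.0]] lowest 0.0302
-6 0.004 [[155.0, 100.0], [219.0, 122.0], [226.0, 188.0], [165.0, 166.0], [254.0, 75.0], [202.0, 65.0]] lowest 0.0158
-6 0.012 [[155.0, 93.0], [219.0, 114.0], [226.0, 181.0], [165.0, 159.0], [254.0, 67.0], [202.0, 57.0]] lowest 0.0238
-6 0.02 [[154.0, 85.0], [219.0, 106.0], [226.0, 174.0], [164.0, 153.0], [254.0, 60.0], [202.0, 49.0]] lowest 0.0318
0 0.004 [[154.0, 98.0], [218.0, 120.0], [220.0, 193.0], [159.0, 171.0], [253.0, 79.0], [203.0, 64.0]] lowest 0.0184
0 0.012 [[153.0, 91.0], [218.0, 112.0], [220.0, 186.0], [159.0, 164.0], [253.0, 71.0], [203.0, 57.0]] lowest 0.0264
0 0.02 [[153.0, 83.0], [218.0, 104.0], [220.0, 179.0], [158.0, 157.0], [253.0, 64.0], [203.0, 49.0]] lowest 0.0344
175 [45, 46, 42, 55, 63, 68, 73, 82, 92, 103, 136, 174, 184, 176, 151, 119, 101, 91, 89, 89, 88, 86, 82, 80, 78, 79, 79, 83, 85, 85, 87, 87, 84, 81, 90, 121, 145, 140, 141, 138]
190 [150, 165, 153, 100, 83, 84, 83, 78, 71, 73, 77, 75, 96, 151, 170, 141, 101, 88, 82, 81, 84, 87, 87, 84, 83, 86, 84, 83, 81, 82, 83, 84, 85, 84, 81, 80, 100, 134, 140, 141]
120 [80, 80, 78, 78, 77, 81, 84, 86, 88, 88, 87, 86, 85, 84, 85, 85, 86, 86, 88, 93, 102, 96, 95, 99, 100, 100, 102, 108, 134, 151]
150 [77, 80, 80, 75, 66, 68, 78, 78, 83, 84, 83, 82, 83, 82, 85, 85, 86, 83, 83, 85, 79, 75, 72, 77, 76, 75, 79, 78, 68, 57]
```

The base's lower edge matches the board level (dz of about 4 mm), so the jar has slid a little in the grip and is standing on the board. I'll ease the push, open, back up, and measure the cap.

Request:
step_arm([
  {"xyz": [0,-0.1,0],"roll": 0},
  {"xyz": [0,-0.1,0],"roll": 0},
  {"xyz": [0,-0.05,0],"roll": 0},
  {"xyz": [0,0,0],"roll": 0},
  {"xyz": [0,0,0],"roll": 0},
])

```text
clock: 18.25
ee_pos: [0.5796, 0.0052, 0.1099]
orientation: [[0.994, 0.0, -0.105], [0.105, -0.0, 0.994], [0.0, -1.0, -0.0]]
force: [0.2, 0.1, -0.2]
grip_width: 0.0571
```

```bash
python3 look.py pics/s11.png
```

```text
[ 0.367 -0.671 -0.178 -0.091 -0.089  0.002] 0.057233318323597314 [0.5794991  0.00520597 0.10985658]
```

Request:
step_arm([
  {"xyz": [0,0,0],"roll": 0},
  {"xyz": [0,0,0],"roll": 0},
  {"xyz": [0,0,0],"roll": 0},
  {"xyz": [0,0,0],"roll": 0},
], hand=8.0)

```text
clock: 18.83
ee_pos: [0.5793, 0.0052, 0.1098]
orientation: [[0.994, -0.0, -0.105], [0.105, 0.0, 0.994], [-0.0, -1.0, 0.0]]
force: [-0.0, 0.1, -0.3]
grip_width: 0.0804
```

Request:
step_arm([
  {"xyz": [0,-1,0],"roll": 0},
  {"xyz": [0,-2,0],"roll": 0},
  {"xyz": [0,-2,0],"roll": 0},
  {"xyz": [0,0,0],"roll": 0},
  {"xyz": [0,0,0],"roll": 0},
], hand=8.5)

```text
clock: 19.25
ee_pos: [0.5808, 0.0051, 0.1623]
orientation: [[0.994, 0.004, -0.105], [0.105, -0.0, 0.994], [0.004, -1.0, -0.001]]
force: [-0.5, -0.1, 0.3]
grip_width: 0.0848
```

```bash
cat > disc.py <<'E'
from h import *
o,c=wrist("pics/w.png");w=c["pixels"]
hsv=cv2.cvtColor(w,cv2.COLOR_BGR2HSV);m=((hsv[...,1]<50)&(hsv[...,2]>75)).astype(np.uint8)
n,l,s,ce=cv2.connectedComponentsWithStats(cv2.morphologyEx(m,cv2.MORPH_OPEN,np.ones((5,5))))
for i in range(1,n):
    if s[i,4]<1500: continue
    x,y,W,H=s[i,:4];print(s[i],[shelf(wray(c,p,z)).tolist() for z in(.1235,) for p in([(x,y+H/2),(x+W,y+H/2)],[(x+W/2,y),(x+W/2,y+H)])])
print("tcp",shelf(o["ee_pos"]),o["ee_pos"])
E
python3 disc.py; python3 - <<'E'
from h import *
from workcell import capture
c=capture("top")
a=cv2.resize(c["pixels"][90:260,140:380],None,fx=1.4,fy=1.4);w=cv2.imread("pics/w.png");b=cv2.resize(w,(440,330))
s=capture("scene")["pixels"][140:270,160:320];s=cv2.resize(s,None,fx=2.1,fy=2.1)
H=600;M=np.zeros((H,790,3),np.uint8);M[:a.shape[0],:a.shape[1]]=a;M[:330,345:785]=b;M[330-90+0:240+s.shape[0],:s.shape[1]]=s
cv2.imwrite("pics/m1.png",M)
E
```

```text
[ 460   13   52  201 6544] [[[0.1508, 0.0791], [0.2112, 0.0863]], [[0.1778, 0.1616], [0.199, 0.0001]]]
[ 212  152   84  107 7310] [[[-0.024, 0.0111], [0.0311, 0.011]], [[0.0036, 0.0464], [0.0035, -0.0295]]]
tcp [[0.0031 0.0025]] [0.5807694  0.00510784 0.16225803]
```

The cap disc is seen at the standing height (about 55 mm wide at z 0.1235), centred near (0.0035, -0.001), so the jar is standing. Next I'll regrip deeper on the cap, with a firm squeeze.

Request:
step_arm([
  {"xyz": [0.05,1,-0.3],"roll": 0},
  {"xyz": [0,1.5,0],"roll": 0},
  {"xyz": [0,1.5,0],"roll": 0},
  {"xyz": [0,1.4,0],"roll": 0},
  {"xyz": [0,0.7,0],"roll": 0},
  {"xyz": [0,0.2,0],"roll": 0},
  {"xyz": [0,0,0],"roll": 0},
  {"xyz": [0,0,0],"roll": 0},
])

```text
clock: 20.07
ee_pos: [0.5804, 0.0022, 0.0971]
orientation: [[0.994, 0.0, -0.105], [0.105, -0.0, 0.994], [0.0, -1.0, -0.0]]
force: [-0.8, 0.7, 1.0]
grip_width: 0.0849
```

Request:
step_arm([
  {"xyz": [0,0,0],"roll": 0},
  {"xyz": [0,0,0],"roll": 0},
  {"xyz": [0,0,0],"roll": 0},
  {"xyz": [0,0,0],"roll": 0},
  {"xyz": [0,0,0],"roll": 0},
  {"xyz": [0,0,0],"roll": 0},
], hand=5, squeeze=25)

```text
clock: 20.57
ee_pos: [0.5807, 0.0021, 0.0979]
orientation: [[0.994, 0.001, -0.105], [0.105, -0.0, 0.994], [0.001, -1.0, -0.0]]
force: [-1.7, -0.1, 6.3]
grip_width: 0.0575
```

```bash
python3 look.py pics/s12.png; python3 - <<'E'
import cv2
g=cv2.cvtColor(cv2.imread("pics/s12.png"),cv2.COLOR_BGR2GRAY)
for X in (165,175,190,205): print(X,g[60:220:4,X].tolist())
E
```

```text
[-2.015 -0.464  6.102 -0.072  0.348 -0.015] 0.05749577912198295 [0.58067234 0.00214751 0.09787969]
165 [35, 43, 54, 62, 54, 68, 108, 138, 162, 181, 175, 151, 119, 88, 80, 79, 82, 82, 81, 79, 75, 74, 74, 72, 74, 81, 81, 81, 81, 79, 86, 109, 133, 138, 136, 134, 123, 94, 76, 77]
175 [85, 89, 90, 90, 104, 121, 87, 64, 74, 95, 139, 163, 148, 114, 84, 81, 80, 77, 74, 72, 74, 75, 75, 79, 81, 80, 79, 81, 81, 82, 83, 102, 128, 138, 138, 137, 135, 134, 125, 95]
190 [88, 86, 87, 85, 87, 89, 90, 82, 69, 68, 67, 89, 133, 143, 115, 86, 77, 82, 79, 78, 81, 80, 79, 76, 76, 76, 74, 76, 78, 81, 83, 79, 83, 99, 133, 140, 138, 135, 123, 104]
205 [110, 89, 89, 89, 87, 88, 88, 80, 69, 68, 68, 75, 119, 157, 157, 132, 96, 79, 78, 78, 78, 79, 77, 77, 78, 76, 78, 80, 77, 78, 81, 82, 82, 92, 125, 149, 147, 112, 70, 61]
```

Closing pressed about 6 N on the shoulder. I'll reopen slightly, rise 3 mm and grip firmly.

Request:
step_arm([
  {"xyz": [0,0,0],"roll": 0},
  {"xyz": [0,-0.2,0],"roll": 0},
  {"xyz": [0,-0.15,0],"roll": 0},
  {"xyz": [0,0,0],"roll": 0},
  {"xyz": [0,0,0],"roll": 0},
], hand=6.6)

```text
clock: 21.23
ee_pos: [0.5802, 0.0023, 0.1004]
orientation: [[0.994, 0.0, -0.105], [0.105, 0.0, 0.994], [0.0, -1.0, 0.0]]
force: [-0.1, -0.0, -0.3]
grip_width: 0.066
```

Request:
step_arm([
  {"xyz": [0,0,0],"roll": 0},
  {"xyz": [0,0,0],"roll": 0},
  {"xyz": [0,0,0],"roll": 0},
  {"xyz": [0,0,0],"roll": 0},
  {"xyz": [0,0,0],"roll": 0},
  {"xyz": [0,0,0],"roll": 0},
], hand=5, squeeze=90)

```text
clock: 21.73
ee_pos: [0.5802, 0.0023, 0.1009]
orientation: [[0.994, 0.0, -0.105], [0.105, -0.0, 0.994], [0.0, -1.0, -0.0]]
force: [-2.6, 0.0, 5.1]
grip_width: 0.0559
```

```bash
python3 look.py pics/s13.png; python3 -c "
from workcell import *;print(get_obs()['joints'])"
```

```text
[-2.497 -0.344  4.729  0.02   0.496 -0.016] 0.05597432147365377 [0.58014736 0.00224319 0.10085168]
[-8.44934846e-02  1.75898511e-01  1.68210527e+00 -6.14562878e-05
  1.28353652e+00 -1.89499052e-01]
```

Request:
step_arm([
  {"xyz": [0,0,0],"roll": -3},
  {"xyz": [0,0,0],"roll": -3},
  {"xyz": [0,0,0],"roll": -3},
  {"xyz": [0,0,0],"roll": -3},
  {"xyz": [0,0,0],"roll": -3},
  {"xyz": [0,0,0],"roll": 0},
])

```text
clock: 22.48
ee_pos: [0.5806, 0.0018, 0.1014]
orientation: [[0.932, 0.001, -0.361], [0.361, -0.001, 0.932], [0.001, -1.0, -0.001]]
force: [-3.3, -0.7, 7.1]
grip_width: 0.0558
```

```bash
python3 look.py pics/s14.png
```

```text
[-3.09  -1.406  7.275 -0.264  0.454  0.015] 0.05618174631023763 [0.58058669 0.00184802 0.10134887]
```

Request:
step_arm([
  {"xyz": [0,0,0],"roll": -4},
  {"xyz": [0,0,0],"roll": -4},
  {"xyz": [0,0,0],"roll": -4},
  {"xyz": [0,0,0],"roll": -4},
  {"xyz": [0,0,0],"roll": -4},
  {"xyz": [0,0,0],"roll": -4},
])

```text
clock: 23.23
ee_pos: [0.5808, 0.0016, 0.1021]
orientation: [[0.705, 0.002, -0.709], [0.709, -0.001, 0.705], [0.001, -1.0, -0.002]]
force: [-5.5, -2.0, 11.1]
grip_width: 0.0559
```

```bash
python3 look.py pics/s15.png
```

```text
[-4.539 -1.883 11.744 -0.301  0.772 -0.066] 0.05564235080482005 [0.58090945 0.00170908 0.10211525]
```

View pics/s15.png

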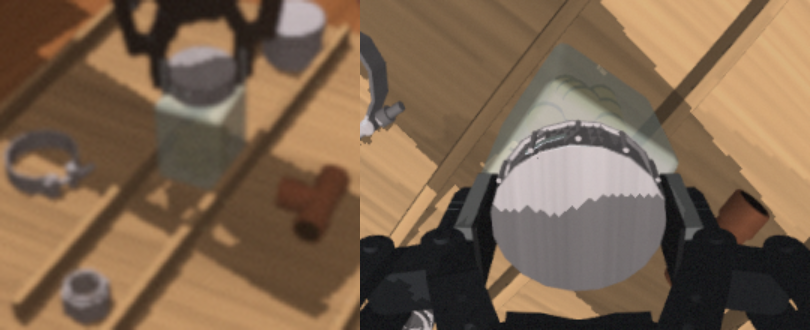

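The jar stays square in the lane, with the fences running diagonally past it in the rolled wrist view, while the cap turns with the fingers. This is my last picture. The upward push is growing, so I'll rise 1 mm and continue.

Request:
step_arm([
  {"xyz": [0,-0.1,0],"roll": -4},
  {"xyz": [0,0,0],"roll": -4},
  {"xyz": [0,0,0],"roll": -4},
  {"xyz": [0,0,0],"roll": -4},
  {"xyz": [0,0,0],"roll": -4},
  {"xyz": [0,0,0],"roll": 0},
])

```text
clock: 23.98
ee_pos: [0.5806, 0.0016, 0.1026]
orientation: [[0.419, 0.001, -0.908], [0.908, -0.001, 0.419], [-0.0, -1.0, -0.001]]
force: [-4.2, -2.7, 10.1]
grip_width: 0.0558
```

```bash
python3 look.py pics/s16.png
```

```text
[-3.966 -2.203  9.569 -0.316  0.693  0.014] 0.05612443400536232 [0.58060895 0.0017347  0.1026454 ]
```

Request:
step_arm([
  {"xyz": [0,0,0],"roll": -4},
  {"xyz": [0,0,0],"roll": -4},
  {"xyz": [0,0,0],"roll": -4},
  {"xyz": [0,0,0],"roll": -4},
  {"xyz": [0,0,0],"roll": -4},
  {"xyz": [0,0,0],"roll": 0},
])

```text
clock: 24.73
ee_pos: [0.5805, 0.0017, 0.1026]
orientation: [[0.083, 0.001, -0.997], [0.997, -0.001, 0.083], [-0.001, -1.0, -0.001]]
force: [-3.5, -1.9, 9.7]
grip_width: 0.0557
```

```bash
python3 look.py pics/s17.png
```

```text
[-3.889 -1.633  9.559 -0.274  0.722  0.04 ] 0.05613331921370493 [0.58061665 0.00174883 0.10265113]
```

About 79° turned. Now I'll lift slowly and watch the weight.

Request:
step_arm([
  {"xyz": [0,-0.1,0],"roll": 0},
  {"xyz": [0,-0.1,0],"roll": 0},
  {"xyz": [0,-0.1,0],"roll": 0},
  {"xyz": [0,0,0],"roll": 0},
  {"xyz": [0,0,0],"roll": 0},
])

```text
clock: 25.4
ee_pos: [0.5799, 0.0022, 0.104]
orientation: [[0.087, -0.001, -0.996], [0.996, -0.0, 0.087], [-0.0, -1.0, 0.001]]
force: [-1.8, -0.5, 0.1]
grip_width: 0.0562
```

```bash
python3 look.py pics/s18.png
```

```text
[-1.152 -0.89  -0.226 -0.183  0.094 -0.005] 0.05594878173621098 [0.57998289 0.00222378 0.10407696]
```

Request:
step_arm([
  {"xyz": [0,-0.1,0],"roll": 0},
  {"xyz": [0,-0.1,0],"roll": 0},
  {"xyz": [0,-0.1,0],"roll": 0},
  {"xyz": [0,-0.1,0],"roll": 0},
  {"xyz": [0,0,0],"roll": 0},
  {"xyz": [0,0,0],"roll": 0},
])

```text
clock: 26.15
ee_pos: [0.5802, 0.0022, 0.1085]
orientation: [[0.087, 0.0, -0.996], [0.996, -0.0, 0.087], [-0.0, -1.0, -0.0]]
force: [-0.5, -0.8, -0.5]
grip_width: 0.0559
```

```bash
python3 look.py pics/s19.png
```

```text
[-0.46  -0.771 -0.133 -0.184  0.146 -0.025] 0.055788081617106654 [0.58015267 0.00216959 0.10838116]
```

Only the cap's weight is on the wrist, so the threads have let go. Lifting clear.

Request:
step_arm([
  {"xyz": [0,-0.2,0],"roll": 0},
  {"xyz": [0,-0.2,0],"roll": 0},
  {"xyz": [0,-0.2,0],"roll": 0},
  {"xyz": [0,-0.2,0],"roll": 0},
  {"xyz": [0,-0.2,0],"roll": 0},
  {"xyz": [0,-0.2,0],"roll": 0},
  {"xyz": [0,-0.2,0],"roll": 0},
  {"xyz": [0,0,0],"roll": 0},
  {"xyz": [0,0,0],"roll": 0},
  {"xyz": [0,0,0],"roll": 0},
])

```text
clock: 27.23
ee_pos: [0.5801, 0.0023, 0.1222]
orientation: [[0.087, -0.0, -0.996], [0.996, 0.0, 0.087], [-0.0, -1.0, 0.0]]
force: [-0.4, -0.6, -0.6]
grip_width: 0.0559
```

```bash
python3 look.py pics/s20.png; python3 - <<'E'
import cv2
for n in("s17","s20"):
    g=cv2.cvtColor(cv2.imread(f"pics/{n}.png"),cv2.COLOR_BGR2GRAY)
    for X in (175,190,205): print(n,X,g[40:204:4,X].tolist())
E
```

```text
[-0.383 -0.021 -0.728 -0.031  0.002  0.004] 0.05580940401804641 [0.57998276 0.00228805 0.1220582 ]
s17 175 [57, 94, 109, 86, 40, 29, 29, 30, 30, 33, 32, 32, 34, 32, 30, 44, 98, 142, 129, 94, 84, 79, 80, 77, 75, 76, 77, 76, 81, 78, 78, 79, 80, 82, 81, 78, 86, 107, 133, 139, 135]
s17 190 [28, 54, 96, 116, 129, 140, 138, 101, 79, 77, 76, 74, 65, 61, 60, 67, 92, 139, 146, 119, 87, 74, 80, 80, 77, 78, 80, 80, 76, 75, 78, 76, 77, 79, 80, 82, 79, 77, 87, 117, 123]
s17 205 [150, 153, 163, 164, 146, 107, 90, 88, 87, 86, 88, 88, 80, 73, 70, 73, 90, 135, 160, 158, 134, 95, 81, 79, 81, 80, 79, 76, 77, 76, 76, 76, 80, 78, 77, 82, 83, 81, 77, 79, 81]
s20 175 [31, 32, 32, 32, 37, 36, 38, 36, 35, 33, 41, 85, 143, 156, 167, 180, 179, 162, 131, 95, 83, 82, 79, 78, 74, 73, 76, 78, 78, 81, 79, 81, 80, 83, 82, 78, 86, 106, 132, 137, 137]
s20 190 [155, 139, 101, 85, 83, 85, 82, 72, 64, 61, 63, 99, 157, 168, 153, 146, 147, 151, 147, 124, 89, 79, 79, 80, 79, 80, 82, 78, 77, 76, 80, 77, 78, 79, 81, 82, 82, 79, 87, 124, 137]
s20 205 [111, 90, 89, 87, 87, 88, 87, 78, 70, 72, 75, 95, 138, 149, 144, 142, 144, 152, 161, 158, 132, 98, 79, 80, 80, 79, 78, 76, 76, 76, 77, 79, 80, 78, 78, 82, 83, 79, 78, 78, 81]
```

The cap is held free and level, and the jar hasn't moved. Handing in.

```bash
python3 -c "
from workcell import *
print(abs(get_obs()['joint_vel']).max());print(finish_job())"
```

```text
0.0014900198347567
the job is handed in; nothing more can be done
None
```

The job is handed in at about 27 s of the 51 s. The jar stands upright in the middle lane, and the gripper holds the freed cap level and still, about 5 mm above the open mouth.

**How it went:**
- **Standing it up:** I gripped the cap and lifted. The jar hung tilted, held by friction against the pads, so I eased the squeeze to 20 N and dithered until it hung plumb. Then I lowered it onto the board, released it and gripped the cap again at 90 N.
- **Unscrewing:** I turned the gripper about 79° anticlockwise while the fences held the jar, then lifted about 20 mm.

**Last checks:**
- **Load on the wrist:** about 0.7 N with almost no moment, which is the cap's own weight.
- **Jar position:** its edges in the scene camera did not move between the end of the turn and the lift.
- **Arm:** it was at rest and the tool pointed straight down.

**Not settled:**
- **Height readings during lowering:** the wrist and scene cameras disagreed by several mm on where the cap sat in the grip. The first contact felt lopsided, but it cleared on release.
- **Upward push:** about 5–12 N showed on the wrist during the turn and was gone once I lifted.
- **Final state:** I had no pictures left, so I checked the end state by force and image-intensity readings rather than by eye. The flux tin, nut, tee and clamp looked in place in the views during the job, but I did not re-measure them at the end.

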